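# Gather the used vials in the tote's pouring corner and hold it tipped

### The job

Pick up the used vial that still stands on the bench and drop it into the grey tote with the other four. Then take the tote by its bow handle, lift it clear of the bench and tip it well over (about 25 to 45 degrees) towards its cut-off pouring corner, so that this corner is the lowest and all five vials slide together into it; rock it a little if one hangs back. Finish while still holding the tote like that, lifted and tipped, with the vials gathered in the pouring corner so that they can be counted; do not set it down or let go, and leave the beaker and the flask standing where they are.

Things in the scene. Friction and masses are not known exactly. Their poses are not given: they have to be found in the camera images.
- tote: small open grey plastic tote, 200 mm (x) by 150 mm (y), walls 55 mm high, walls and floor 3 mm thick, ca. 250 g; origin at the centre of its underside, z up. Its -x, -y corner, turned roughly to the robot, is cut off at 45 degrees (34 mm of each side) by a 40 mm wall with a flared lip: the pouring corner. A bow handle runs along x over its middle, standing on the short sides; top at z = 120 mm
- tote_grip (a point): the centre of the bow handle's black grip, 109 mm above the tote's underside; the grip is 96 mm long (along the tote's x), 18 mm thick (y), 22 mm tall, with flat sides; axes as the tote's
- tote_pour_corner (a point): point on the tote's inner floor at the foot of the cut-off wall: x = -81, y = -56, z = 3 mm in the tote's frame, same axes. The inside is slippery: on a slope vials roll at once and slide lengthwise from about 17 degrees; along a wall they may need 40 degrees towards the corner, or tipping along one side and then the other
- vial_0_mid (a point): the vial that stands upright on the bench, to the right of the tote: a small 2 ml glass sample vial with a screw cap, 12 mm in diameter, 32 mm tall, 10 g; this point is the middle of its axis, 15 mm above its base; z runs along the vial from base to cap. 
- vial_1_mid (a point): a vial lying in the tote: a small 2 ml glass sample vial with a screw cap, 12 mm in diameter, 32 mm tall, 10 g; this point is the middle of its axis, 15 mm above its base; z runs along the vial from base to cap. 
- vial_2_mid (a point): a vial lying in the tote: a small 2 ml glass sample vial with a screw cap, 12 mm in diameter, 32 mm tall, 10 g; this point is the middle of its axis, 15 mm above its base; z runs along the vial from base to cap. 
- vial_3_mid (a point): a vial lying in the tote: a small 2 ml glass sample vial with a screw cap, 12 mm in diameter, 32 mm tall, 10 g; this point is the middle of its axis, 15 mm above its base; z runs along the vial from base to cap. 
- vial_4_mid (a point): a vial lying in the tote: a small 2 ml glass sample vial with a screw cap, 12 mm in diameter, 32 mm tall, 10 g; this point is the middle of its axis, 15 mm above its base; z runs along the vial from base to cap. 
- beaker: clear glass beaker, 52 mm in diameter, 70 mm tall, right of the loose vial; origin at the centre of its base; a bystander to leave alone
- flask: clear glass conical flask, 62 mm in diameter, 104 mm tall, right of the vial rack's near end; origin at the centre of its base; a bystander to leave alone

How it is judged:
By the outcome, as a careful person would: the job done as asked, in the order asked, and still so for the second after the job is handed in, while the arm keeps its last pose, push and grip.
It also fails if it takes over 51 s, if anything falls off the work surface, if the arm or the gripper's body presses on something with over 40 N, if the wrist force passes 120 N, or if a joint passes its speed limit or range.

### The arm

A 6-joint arm with a two-finger parallel gripper is mounted at the origin on a cart in front of the work surface, level with it; the furniture and walls round the work are solid. World frame = base frame: x ahead of the robot, y to its left, z up, the work surface at z = 0. Lengths are in m, angles in degrees, forces in N, time in s.
With the tool pointing down it reaches from about 0.375 to 0.9 m from the base axis. Payload 3.1 kg.
Tool frame: the origin (TCP) lies between the finger pads; the fingertips stand 11 mm ahead of it and the grasp point (between the pads) lies 8 mm behind it; x points along the fingers, y is the direction in which the jaws open and shut, and the axes are right-handed (so a half turn about x gives the same grasp; the last joint's range is limited). The gripper opens to 87 mm and grips with 3 to 60 N. Pads are 19 mm wide; open, the fingers measure 117 mm over their backs; the gripper's body (75 mm by 190 mm) begins 51 mm behind the grasp point.
Start: joints at [-77.894, 30.224, 82.088, -0, 67.689, -10.227], TCP at [0.238, -0.578, 0.234] pointing down, gripper open.
Joint ranges: [-176.69, 176.69], [-43.24, 126.21], [12.49, 139.97], [-82, 262], [0, 151.66], [-163.58, 163.58]. Speed limits (degrees/s): [159.86, 159.86, 180, 180, 180, 180].

### API

Orientations are given as a 3x3 rotation matrix whose columns are the frame's x, y, z axes.
In Python, from rig import bot gives the robot as it stands.
- The arm moves only by the shell command python3 -m inch 'ROWS' [OPENING]. ROWS is a JSON object of lists of equal length, an entry for each row: "dp": the shift along the tool's x, y, z in mm, a list of three; "yaw": the turn about the tool's x in degrees. In form: {"dp": [[tx, ty, tz], ...], "yaw": [yaw, ...]}. A call has 1 to 20 rows; each row shifts and turns the commanded pose from where the row before left it, along the tool's axes as they then stand; what a row does not reach is not made up. A row lasts 1/12 s, in which the tool goes at most 41.7 mm and 7.16 degrees, less where a joint would pass 70% of its speed; a pose out of reach is approached as far as the arm can. A call is refused whole if a number of a shift passes 41.7 or a number of a turn 7.16, either way. A call with a gripper value outside its range is refused whole. OPENING is the finger opening in mm, from 0 to 87, set as the call begins (- or left out, the last holds). The fingers move at their own pace and stop on an object; the grip force is fixed at half the most. Time passes only in rows, so rows that do not move let the fingers close. It gives the time, the measured TCP pose, the force and the opening at its end, in the units of the state.
- bot.read_state(): the state, without advancing time (a new reading comes with each control period).
- bot.capture(name): name is "scene" or "top" or "wrist"; returns a dict with "color" (420x560x3 uint8, red, green, blue), "intrinsics" (3x3 intrinsics, pixels), "pose" (4x4, takes a point from camera to world coordinates). Camera axes: x right, y down, z forward; pixel columns grow to the right and rows downward; lengths in m; the calibration is good to about 2 mm. A picture is of the moment at which its call begins. There is no depth.
- bot.hand_in(): hands the job in, once; it reports no verdict.
The state is a dict: "time_s": time; "joint_positions": joint angles; "qvel": joint speeds; "tau": joint torques, N m; "position": TCP position; "tcp_rot": TCP orientation; "force": force on the tool from outside, world axes, zero at the start; "moment": the same for the moment, N m; "opening": opening from 0.0 (shut) to 1.0 (fully open).
Only numpy, scipy, OpenCV 4.12 (cv2) and the standard library are available. Lean on these libraries where they do the work, as an engineer would, in place of code of your own. Each camera call takes 0.05 s, during which the arm holds its last target.

## Working session

There is one attempt and no reset: what is moved stays moved. The work goes in short steps, Python scripts to look and compute and a shell command to move; the robot and the scene stay as the last step left them, time stands still between calls to the robot, and variables do not carry over. Pictures are saved under pics/ and viewed, and the job is handed in when it is done.

```bash
ls; mkdir -p pics
python3 - <<'E'
from rig import bot
import cv2
s=bot.read_state();print(s)
for n in("scene","top","wrist"):
    c=bot.capture(n);cv2.imwrite(f"pics/{n}0.png",c["color"][:,:,::-1]);print(n,c["intrinsics"].tolist(),c["pose"].round(4).tolist())
E
```

```text
pics
{'time_s': 0.0, 'joint_positions': array([-7.78933312e+01,  3.02791120e+01,  8.21575571e+01, -1.28135737e-03,
        6.76870502e+01, -1.02286335e+01]), 'qvel': array([ 0.11412852,  0.04797262,  0.05473319, -0.03516944,  0.00846901,
        0.00090949]), 'tau': array([-1.66372942e-03, -4.40041888e+01, -1.76591885e+01,  6.32674573e-02,
        5.83116850e-02, -1.76825538e-04]), 'position': array([ 0.23737283, -0.57740004,  0.23256353]), 'tcp_rot': array([[-4.73105912e-04,  3.80033519e-01, -9.24972595e-01],
       [ 2.10694279e-03, -9.24970266e-01, -3.80033640e-01],
       [-9.99997668e-01, -2.12866050e-03, -3.63099981e-04]]), 'force': array([-0.34834537,  0.67594798,  0.43054187]), 'moment': array([-0.01934369, -0.00031695,  0.0140699 ]), 'opening': 0.9987151245150081}
scene [[519.6712425751376, 0.0, 285.172780337056], [0.0, 519.6712425751376, 213.4877623888785], [0.0, 0.0, 1.0]] [[-0.8785, -0.2036, 0.4323, 0.0009], [-0.4777, 0.3924, -0.786, 0.6954], [-0.0096, -0.897, -0.4419, 0.6534], [0.0, 0.0, 0.0, 1.0]]
top [[402.1131362109215, 0.0, 282.2074949502613], [0.0, 402.1131362109215, 209.76211339814327], [0.0, 0.0, 1.0]] [[-0.0035, -0.993, 0.1181, 0.4132], [-1.0, 0.0026, -0.0078, -0.2911], [0.0075, -0.1182, -0.993, 0.9666], [0.0, 0.0, 0.0, 1.0]]
wrist [[342.21626789195733, 0.0, 281.0530731897238], [0.0, 342.21626789195733, 203.57796085934206], [0.0, 0.0, 1.0]] [[0.3792, -0.8856, -0.2684, 0.3098], [-0.9253, -0.3637, -0.1074, -0.548], [-0.0025, 0.289, -0.9573, 0.3834], [0.0, 0.0, 0.0, 1.0]]
```

View pics/scene0.png

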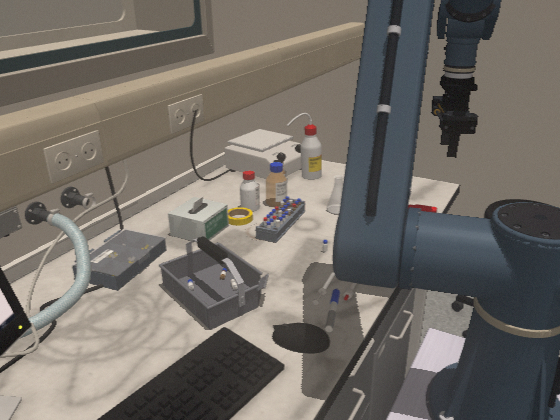

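View pics/top0.png

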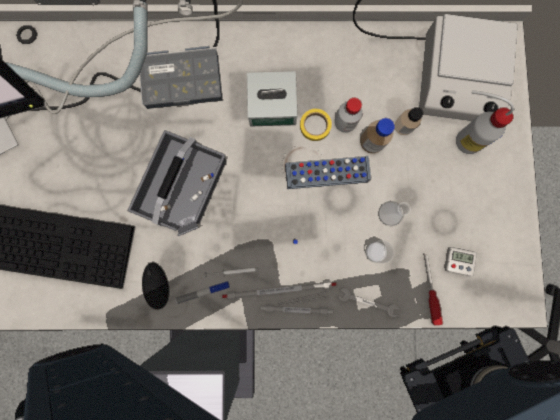

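View pics/wrist0.png

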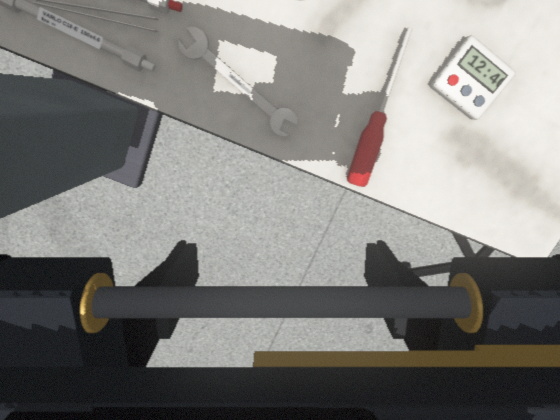

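The top view shows the loose vial's blue cap at (295,241), the tote around (178,182), the beaker at (376,250) and the flask at (392,213). Next I zoom in and locate them.

```bash
cat > h.py <<'E'
import numpy as np,cv2
from rig import bot
def ray(c,u,v,z):
    K=c["intrinsics"];T=c["pose"];d=T[:3,:3]@np.linalg.inv(K)@[u,v,1.];o=T[:3,3]
    return o+d*(z-o[2])/d[2]
def proj(c,P):
    T=c["pose"];p=T[:3,:3].T@(np.asarray(P,float)-T[:3,3]);q=c["intrinsics"]@p;return q[:2]/q[2]
def tri(cs,uvs):
    A=np.zeros((3,3));b=np.zeros(3)
    for c,(u,v) in zip(cs,uvs):
        T=c["pose"];d=T[:3,:3]@np.linalg.inv(c["intrinsics"])@[u,v,1.];d/=np.linalg.norm(d);M=np.eye(3)-np.outer(d,d);A+=M;b+=M@T[:3,3]
    return np.linalg.solve(A,b)
def zoom(c,x,y,w,h,name,s=5):
    im=c["color"][y:y+h,x:x+w,::-1];cv2.imwrite("pics/"+name,cv2.resize(im,None,fx=s,fy=s,interpolation=cv2.INTER_CUBIC))
E
python3 - <<'E'
from h import *
t=bot.capture("top");s=bot.capture("scene")
zoom(t,120,120,120,120,"tz.png");zoom(s,150,225,200,105,"sz.png",4)
for n,c,(x,y,w,h) in(("t",t,(280,225,30,30)),("s",s,(312,230,25,30))):
    im=c["color"][y:y+h,x:x+w].astype(int);m=(im[:,:,2]-im[:,:,0]>40);v,u=np.nonzero(m);print(n,len(u),u.mean()+x,v.mean()+y,u.min()+x,u.max()+x,v.min()+y,v.max()+y)
    if n=="t":print(ray(t,u.mean()+x,v.mean()+y,.03))
    else:print(ray(s,u.mean()+x,v.mean()+y,.028))
E
```

```text
t 16 295.0 241.5 293 297 240 243
[ 0.45025095 -0.32801206  0.03      ]
s 9 325.0 241.0 324 326 240 242
[ 0.45284012 -0.32770979  0.028     ]
```

View pics/tz.png

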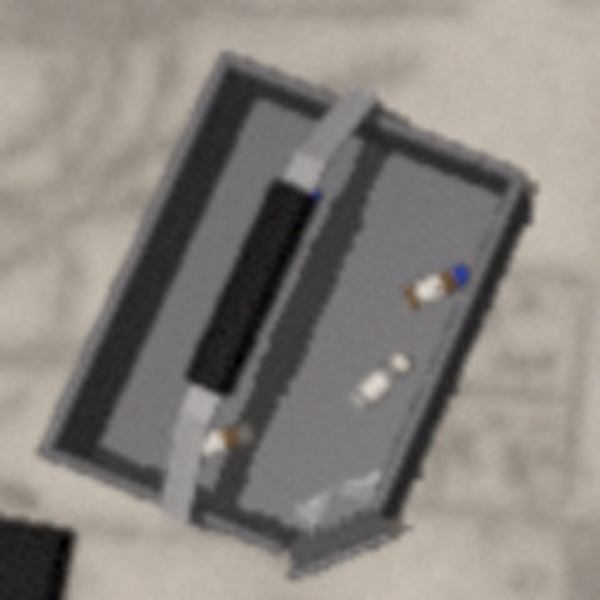

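View pics/sz.png

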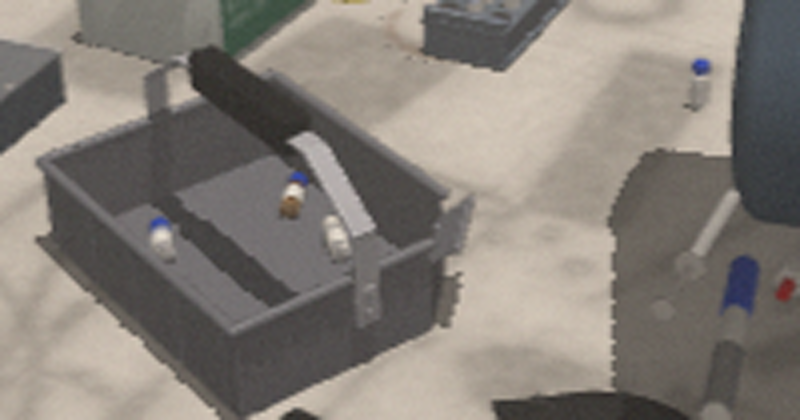

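The zoomed views show the cut-off corner at about pixel (190,229) in top, with the tote's +x pointing up and to the right in the image. The black grip runs from (180,157) to (162,197). I'll compute the poses.

Run:
```python
from h import *
t=bot.capture("top");s=bot.capture("scene")
im=t["color"][120:240,120:240].astype(int)
m=((im.max(2)<38)).astype(np.uint8)
n,l,st,ce=cv2.connectedComponentsWithStats(m)
for i in range(1,n):
    if st[i,4]>50:
        p=np.argwhere(l==i)[:,::-1].astype(np.float32);r=cv2.minAreaRect(p);print(st[i],ce[i]+120,r)
        b=cv2.boxPoints(r)+120
        print([ray(t,*q,.119)[:2].round(4) for q in b]); print(ray(t,r[0][0]+120,r[0][1]+120,.12))
f=lambda x,y:(120+(x-2)/5,120+(y-2)/5)
C={k:ray(t,*f(*v),.055) for k,v in dict(fl=(226,55),fr=(530,183),nl=(43,455)).items()}
for k,v in C.items():print(k,v)
c=(C['fr']+C['nl'])/2;d=C['fl']-C['nl'];e=C['fl']-C['fr']
print("centre",c,"yaw x",np.degrees(np.arctan2(d[1],d[0])),np.linalg.norm(d),"yaw y",np.degrees(np.arctan2(e[1],e[0])),np.linalg.norm(e))
# scene grip
im=s["color"][225:275,190:240].astype(int);m=(im.max(2)<45).astype(np.uint8);n,l,st,ce=cv2.connectedComponentsWithStats(m)
i=1+st[1:,4].argmax();print("sc",st[i],ce[i]+[190,225],ray(s,*(ce[i]+[190,225]),.112))
v=np.array([.451,-.328,.016]);print(s and proj(s,[.451,-.328,.0]),proj(s,[.451,-.328,.032]))
print("beaker",ray(t,376,254,.0),"flask",ray(t,388,215,0))
```

```text
[ 38  37  25  42 362] [169.99171271 177.27071823] ((50.027400970458984, 57.23972702026367), (8.855382919311523, 42.2906608581543), 24.443954467773438)
[array([ 0.5471, -0.0321]), array([ 0.6308, -0.0669]), array([ 0.6227, -0.0844]), array([ 0.5392, -0.0495])]
[ 0.58450128 -0.05840387  0.12      ]
[  0 105  14  15 168] [126.11309524 231.91666667] ((6.5, 112.0), (14.0, 13.0), 90.0)
[array([0.4826, 0.044 ]), array([0.4825, 0.0167]), array([0.453 , 0.0155]), array([0.4531, 0.0427])]
[0.46772172 0.0293864  0.12      ]
fl [ 0.70830803 -0.02511295  0.055     ]
fr [ 0.64698205 -0.16758862  0.055     ]
nl [0.52063144 0.05219108 0.055     ]
centre [ 0.58380675 -0.05769877  0.055     ] yaw x -22.386773994632332 0.202973929495115 yaw y 66.71144353332521 0.15511348149122495Traceback (most recent call last):
  File "<stdin>", line 18, in <module>
ValueError: attempt to get argmax of an empty sequence
```

Tote centre is (0.584, -0.058) with yaw about -22.9°, and the vial is at (0.451, -0.328). First I turn the jaws parallel to the tote's x axis, then move over the vial.

```bash
python3 -m inch '{"dp":[[0,0,0],[0,0,0],[0,0,0],[0,0,0],[0,0,0],[0,0,0],[0,0,0],[0,10,-31.2],[0,10,-31.2],[0,10,-31.2],[0,10,-31.2],[0,10,-31.2],[0,10,-31.2],[0,10,-31.2],[0,10,-31.2],[0,10,-31.2],[0,10,-31.2]],"yaw":[-6.4,-6.4,-6.4,-6.4,-6.4,-6.4,-6.4,0,0,0,0,0,0,0,0,0,0]}' 50
python3 - <<'E'
from h import *
s=bot.read_state();print(s["time_s"],s["position"],s["tcp_rot"].round(4),s["joint_positions"].round(2))
w=bot.capture("wrist");cv2.imwrite("pics/w1.png",w["color"][:,:,::-1])
print(proj(w,[.451,-.328,.032]))
s=bot.capture("scene");cv2.imwrite("pics/s1.png",s["color"][:,:,::-1])
E
```

```text
time_s: 1.77
position: [0.4518, -0.3282, 0.2337]
tcp_rot: [[0.0, 0.921, -0.389], [-0.0, -0.389, -0.921], [-1.0, 0.0, 0.0]]
force: [-0.2, -0.2, 0.1]
opening: 0.575
1.7667 [ 0.45177258 -0.32818048  0.23372309] [[ 3.000e-04  9.213e-01 -3.887e-01]
 [-3.000e-04 -3.887e-01 -9.213e-01]
 [-1.000e+00  4.000e-04  1.000e-04]] [-47.46  25.07  91.77   0.    63.14 -24.59]
[281.44790217 178.44929302]
```

View pics/w1.png

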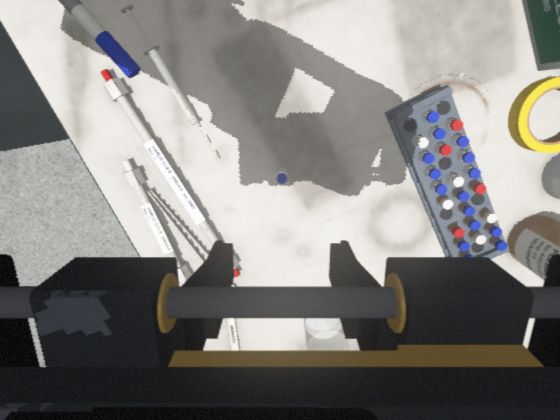

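The wrist view puts the vial's blue cap at (281,179), and my projection predicted (281.4,178.4), so it is aligned. I'll descend.

```bash
python3 -m inch '{"dp":[[30,0,0],[30,0,0],[30,0,0],[30,0,0],[30,0,0],[25,0,0],[20,0,0],[15,0,0],[7,0,0],[0,0,0],[0,0,0]],"yaw":[0,0,0,0,0,0,0,0,0,0,0]}' 50
python3 - <<'E'
from h import *
s=bot.read_state();print(s["time_s"],s["position"],s["force"])
w=bot.capture("wrist");zoom(w,180,180,200,150,"w2.png",4)
print(proj(w,[.451,-.328,.032]))
E
```

```text
time_s: 2.78
position: [0.4509, -0.3301, 0.0167]
tcp_rot: [[0.0, 0.921, -0.389], [-0.0, -0.389, -0.921], [-1.0, 0.0, 0.0]]
force: [0.3, 0.1, -0.2]
opening: 0.577
2.7833 [ 0.45087051 -0.33008298  0.01671412] [ 0.28350473  0.10687174 -0.20733463]
[282.15558651 280.80951234]
```

View pics/w2.png

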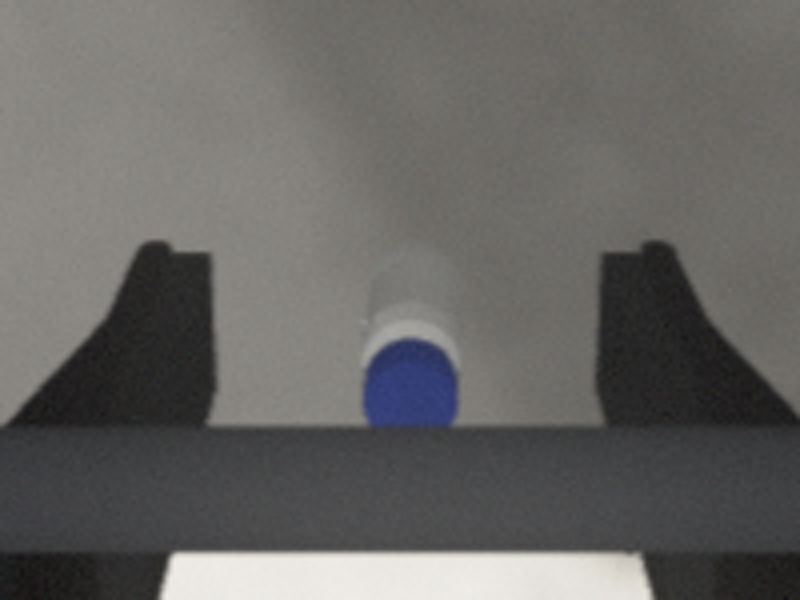

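The cap sits centred between the jaws. I'll close, lift and move over the tote.

```bash
python3 -m inch '{"dp":[[0,0,0],[0,0,0],[0,0,0],[0,0,0],[0,0,0],[0,0,0],[0,0,0],[-10,0,0],[-25,0,0],[-30,0,0],[-30,0,0],[-30,0,0],[-25,0,0]],"yaw":[0,0,0,0,0,0,0,0,0,0,0,0,0]}' 0
python3 -m inch '{"dp":[[0,2,-31.5],[0,2,-31.5],[0,2,-31.5],[0,2,-31.5],[0,2,-31.5],[0,2,-31.5],[0,2,-31.5],[0,2,-31.5],[0,0,0],[0,0,0]],"yaw":[0,0,0,0,0,0,0,0,0,0]}'
python3 - <<'E'
from h import *
s=bot.read_state();print(s["time_s"],s["position"],s["force"],s["joint_positions"].round(2))
c=bot.capture("scene");zoom(c,130,180,200,150,"s3.png",4)
c=bot.capture("wrist");cv2.imwrite("pics/w3.png",c["color"][:,:,::-1])
E
```

```text
time_s: 3.92
position: [0.4511, -0.3296, 0.1693]
tcp_rot: [[0.001, 0.921, -0.388], [-0.001, -0.388, -0.921], [-1.0, 0.002, 0.001]]
force: [0.7, -0.4, -0.8]
opening: 0.118
time_s: 4.75
position: [0.5638, -0.1018, 0.1671]
tcp_rot: [[0.0, 0.923, -0.385], [-0.0, -0.385, -0.923], [-1.0, 0.0, 0.0]]
force: [-0.9, 0.7, 1.0]
opening: 0.121
4.75 [ 0.56382526 -0.1018025   0.16707113] [-0.8945089   0.6997319   1.00768935] [-2.140e+01  3.113e+01  9.340e+01 -2.000e-02  5.546e+01  1.260e+00]
```

View pics/s3.png

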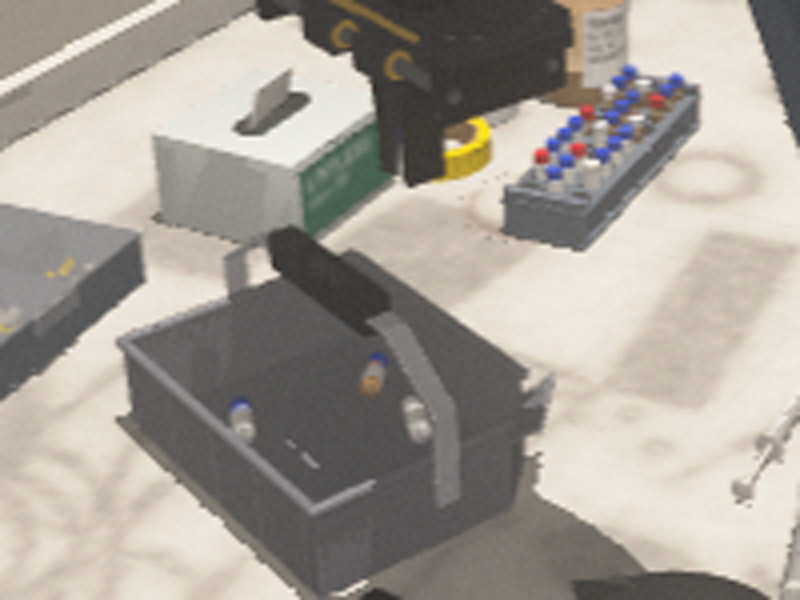

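View pics/w3.png

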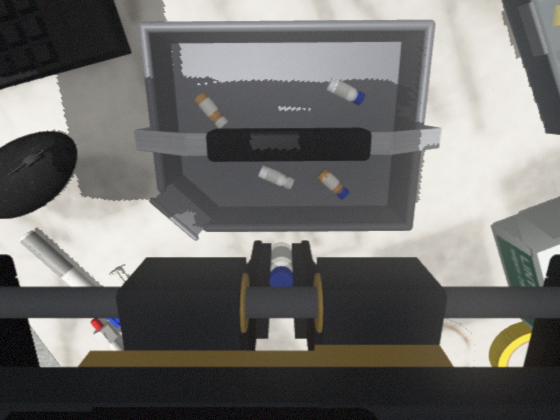

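All four vials are visible in the tote, and the fifth is held between the fingers at about (281,270). I'll lower it into the -y half and release.

```bash
python3 -m inch '{"dp":[[0,0,4],[25,0,0],[25,0,0],[25,0,0],[20,0,0],[10,0,0],[0,0,0],[0,0,0]],"yaw":[0,0,0,0,0,0,0,0]}'
python3 -m inch '{"dp":[[0,0,0],[0,0,0],[0,0,0],[0,0,0],[-10,0,0],[-25,0,0],[-30,0,0],[-30,0,0],[-30,0,0],[0,0,0]],"yaw":[0,0,0,0,0,0,0,0,0,0]}' 35
python3 - <<'E'
from h import *
s=bot.read_state();print(s["time_s"],s["position"],s["force"],s["joint_positions"].round(2))
c=bot.capture("wrist");cv2.imwrite("pics/w4.png",c["color"][:,:,::-1])
E
```

```text
time_s: 5.52
position: [0.5618, -0.1081, 0.0615]
tcp_rot: [[-0.001, 0.921, -0.39], [0.0, -0.39, -0.921], [-1.0, -0.001, 0.0]]
force: [-0.1, -0.1, -0.4]
opening: 0.117
time_s: 6.35
position: [0.5659, -0.1084, 0.1937]
tcp_rot: [[0.012, 0.922, -0.388], [-0.005, -0.388, -0.922], [-1.0, 0.013, -0.0]]
force: [0.7, -0.2, 0.4]
opening: 0.406
6.35 [ 0.56585444 -0.10836134  0.19365052] [ 0.68507129 -0.23247791  0.44386612] [-2.195e+01  2.902e+01  9.214e+01  1.000e-02  5.807e+01  8.800e-01]
```

View pics/w4.png

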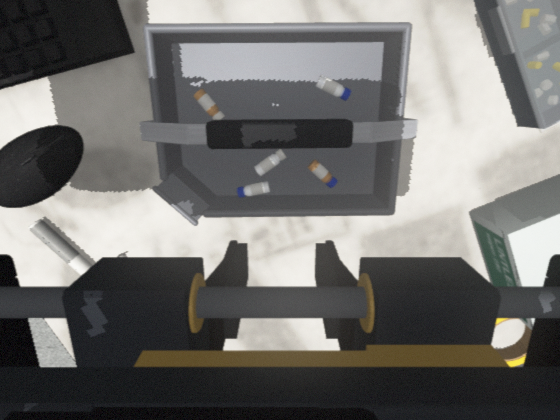

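All five vials are now in the tote. Moves only translate or turn about the tool axis, so before gripping I'll test in free air what the arm does at the edge of its reach, and whether the tool tilts there.

```bash
python3 -m inch '{"dp":[[-41,0,0],[-41,0,0],[-41,0,0],[-41,0,0],[-41,0,0],[-41,0,0],[-41,0,0],[-41,0,0],[-41,0,0],[-41,0,0],[-41,0,0],[-41,0,0]],"yaw":[0,0,0,0,0,0,0,0,0,0,0,0]}'
python3 - <<'E'
from h import *
s=bot.read_state();print(s["time_s"],s["position"],s["joint_positions"].round(2))
E
python3 -m inch '{"dp":[[-41,0,0],[-41,0,0],[-41,0,0],[-41,0,0],[-41,0,0],[-41,0,0]],"yaw":[0,0,0,0,0,0]}'
python3 - <<'E'
from h import *
s=bot.read_state();print(s["time_s"],s["position"],s["joint_positions"].round(2))
E
```

```text
time_s: 7.4
position: [0.5612, -0.1067, 0.6798]
tcp_rot: [[-0.002, 0.921, -0.388], [0.001, -0.388, -0.921], [-1.0, -0.002, 0.0]]
force: [1.0, -0.8, 0.0]
opening: 0.405
7.4 [ 0.56118557 -0.10672755  0.67981117] [-21.97  17.57  36.2   -0.   126.33   0.88]
time_s: 7.9
position: [0.4978, -0.0952, 0.8183]
tcp_rot: [[0.049, 0.92, -0.388], [-0.009, -0.388, -0.921], [-0.999, 0.049, -0.011]]
force: [-1.1, -0.8, -0.1]
opening: 0.401
7.9 [ 0.49778179 -0.09515022  0.81825873] [-2.3890e+01  1.7990e+01  1.2640e+01  1.2600e+00  1.4658e+02  4.0000e-02]
```

```bash
python3 -m inch '{"dp":[[-41,0,0],[-41,0,0],[-41,0,0],[-41,0,0]],"yaw":[0,0,0,0]}'
python3 - <<'E'
from h import *
s=bot.read_state();print(s["time_s"],s["position"],s["joint_positions"].round(2))
E
python3 -m inch '{"dp":[[0,38,-8],[0,38,-8],[0,38,-8],[0,38,-8]],"yaw":[0,0,0,0]}'
python3 - <<'E'
from h import *
s=bot.read_state();print(s["time_s"],s["position"],s["joint_positions"].round(2))
E
```

```text
time_s: 8.23
position: [0.4277, -0.0816, 0.8654]
tcp_rot: [[0.105, 0.916, -0.387], [-0.02, -0.387, -0.922], [-0.994, 0.104, -0.023]]
force: [-0.3, -1.5, 0.9]
opening: 0.404
8.2333 [ 0.42771892 -0.08159101  0.86544709] [-26.77  11.95  12.62   3.36 149.49  -0.92]
time_s: 8.57
position: [0.542, -0.1039, 0.8106]
tcp_rot: [[0.143, 0.911, -0.387], [-0.027, -0.387, -0.922], [-0.989, 0.142, -0.031]]
force: [0.9, -0.0, -0.5]
opening: 0.402
8.5667 [ 0.54199519 -0.10392164  0.81060785] [-23.46  19.18  12.7    2.87 139.95   1.74]
```

The tool does tilt when pushed past the reach limit. It leans outward, so a held tote's near side would drop, and the lean persists (8.4° so far). I can therefore tilt the tote by pushing at the reach boundary and choose the lowest corner with yaw. The small lean left over is almost purely about the jaw axis for the handle grasp, so I'll accept it. Next I turn and come down over the handle.

```bash
cat >> h.py <<'E'
def go(P,R=None):
    s=bot.read_state();R=s["tcp_rot"] if R is None else R
    d=R.T@(np.array(P)-s["position"])*1000;print("dp mm",d.round(1))
def st():
    s=bot.read_state();R=s["tcp_rot"];print("t",round(s["time_s"],2),"p",s["position"].round(4),"q",s["joint_positions"].round(1),"F",s["force"].round(1),"op",round(s["opening"]*87,1))
    print(R.round(3).tolist(),"lean",np.degrees(np.arccos(-R[2,0])).round(1),"az",np.degrees(np.arctan2(R[1,0],R[0,0])).round(1),"yang",np.degrees(np.arctan2(R[1,1],R[0,1])).round(1))
E
python3 -m inch '{"dp":[[40,0,0],[40,0,0],[40,0,0],[40,0,0],[40,0,0],[40,0,0],[40,0,0],[40,0,0],[40,0,0],[40,0,0],[40,0,0],[40,0,0],[40,0,0],[10,0,0],[0,0,0]],"yaw":[-6.4,-6.4,-6.4,-6.4,-6.4,-6.4,-6.4,-6.4,-6.4,-6.4,-6.4,-6.4,-6.4,-6.4,0]}' 60
python3 - <<'E'
from h import *
st();go([.584,-.058,.20]);go([.584,-.058,.103])
c=bot.capture("wrist");cv2.imwrite("pics/w5.png",c["color"][:,:,::-1])
E
```

```text
time_s: 9.82
position: [0.6137, -0.117, 0.2875]
tcp_rot: [[0.133, 0.405, 0.905], [-0.023, 0.914, -0.406], [-0.991, 0.033, 0.131]]
force: [0.2, -0.3, 0.6]
opening: 0.688
t 9.82 p [ 0.6137 -0.117   0.2875] q [-21.8  24.   84.5   1.8  64.  -88.4] F [ 0.2 -0.3  0.6] op 59.8
[[0.133, 0.405, 0.905], [-0.023, 0.914, -0.406], [-0.991, 0.033, 0.131]] lean 7.7 az -9.8 yang 66.1
dp mm [ 81.5  39.  -62.2]
dp mm [177.6  35.7 -74.9]
```

View pics/w5.png

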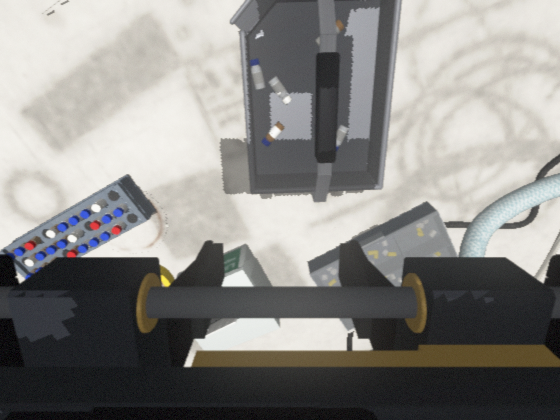

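Handle grip spans (327,53) to (325,160) in this wrist view. I'll check its position and move above it.

```bash
python3 - <<'E'
from h import *
w=bot.capture("wrist")
im=w["color"][40:175,300:350].astype(int);m=(im.max(2)<40).astype(np.uint8);n,l,sx,ce=cv2.connectedComponentsWithStats(m)
i=1+sx[1:,4].argmax();print(sx[i],ce[i]+[300,40])
p=np.argwhere(l==i)[:,::-1].astype(np.float32);r=cv2.minAreaRect(p);print(r)
a=ray(w,327,54,.12);b=ray(w,325,160,.12);print(a,b,(a+b)/2,np.degrees(np.arctan2(*(a-b)[1::-1])))
E
python3 -m inch '{"dp":[[22,7.5,-13.5],[22,7.5,-13.5],[22,7.5,-13.5],[22,7.5,-13.5],[22,7.5,-13.5],[0,0,0]],"yaw":[-1,0,0,0,0,0]}' 60
python3 - <<'E'
from h import *
st();go([.584,-.058,.103])
c=bot.capture("wrist");cv2.imwrite("pics/w6.png",c["color"][:,:,::-1])
E
```

```text
[16 20  2  3  4] [316.5   60.75]
((16.5, 21.0), (2.0, 1.0), 90.0)
[ 0.54635649 -0.0394118   0.12      ] [ 0.63132738 -0.07400822  0.12      ] [ 0.58884194 -0.05671001  0.12      ] 157.84600060205057
time_s: 10.42
position: [0.5826, -0.0576, 0.1741]
tcp_rot: [[0.137, 0.391, 0.91], [-0.024, 0.92, -0.392], [-0.99, 0.031, 0.135]]
force: [-1.2, -0.2, -1.1]
opening: 0.689
t 10.42 p [ 0.5826 -0.0576  0.1741] q [-17.1  28.9  97.2   1.3  45.9 -84.8] F [-1.2 -0.2 -1.1] op 60.0
[[0.137, 0.391, 0.91], [-0.024, 0.92, -0.392], [-0.99, 0.031, 0.135]] lean 8.0 az -10.1 yang 66.9
dp mm [70.6 -2.1 -8.2]
```

View pics/w6.png

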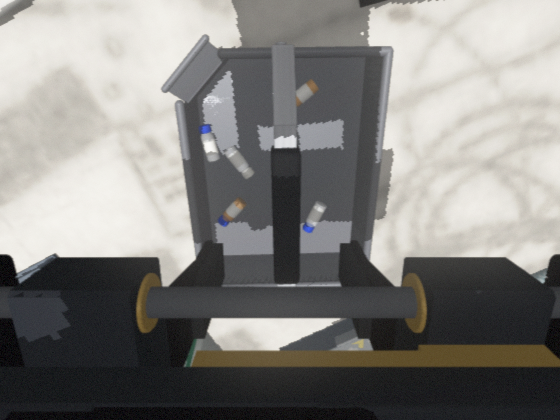

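The handle at u≈286 lies between the jaws (centre about 281), well within the opening. I'll descend and close.

```bash
python3 -m inch '{"dp":[[20,-0.5,-2],[20,-0.5,-2],[18,-0.5,-2],[10,-0.5,-2],[4,0,0],[0,0,0],[0,0,0]],"yaw":[0,0,0,0,0,0,0]}' 60
python3 -m inch '{"dp":[[0,0,0],[0,0,0],[0,0,0],[0,0,0],[0,0,0],[0,0,0],[0,0,0],[0,0,0]],"yaw":[0,0,0,0,0,0,0,0]}' 0
python3 - <<'E'
from h import *
st()
c=bot.capture("wrist");cv2.imwrite("pics/w7.png",c["color"][:,:,::-1])
c=bot.capture("scene");zoom(c,130,160,200,150,"s7.png",4)
E
```

```text
time_s: 11.05
position: [0.5899, -0.0615, 0.1055]
tcp_rot: [[0.147, 0.391, 0.909], [-0.028, 0.92, -0.391], [-0.989, 0.032, 0.146]]
force: [-0.6, -0.1, 0.3]
opening: 0.691
time_s: 11.72
position: [0.5888, -0.0607, 0.1043]
tcp_rot: [[0.145, 0.39, 0.909], [-0.027, 0.92, -0.391], [-0.989, 0.032, 0.144]]
force: [-0.0, 1.1, 2.2]
opening: 0.204
t 11.72 p [ 0.5888 -0.0607  0.1043] q [-17.2  35.4  99.6   1.6  36.6 -85.3] F [-0.   1.1  2.2] op 17.8
[[0.145, 0.39, 0.909], [-0.027, 0.92, -0.391], [-0.989, 0.032, 0.144]] lean 8.5 az -10.7 yang 67.0
```

View pics/s7.png

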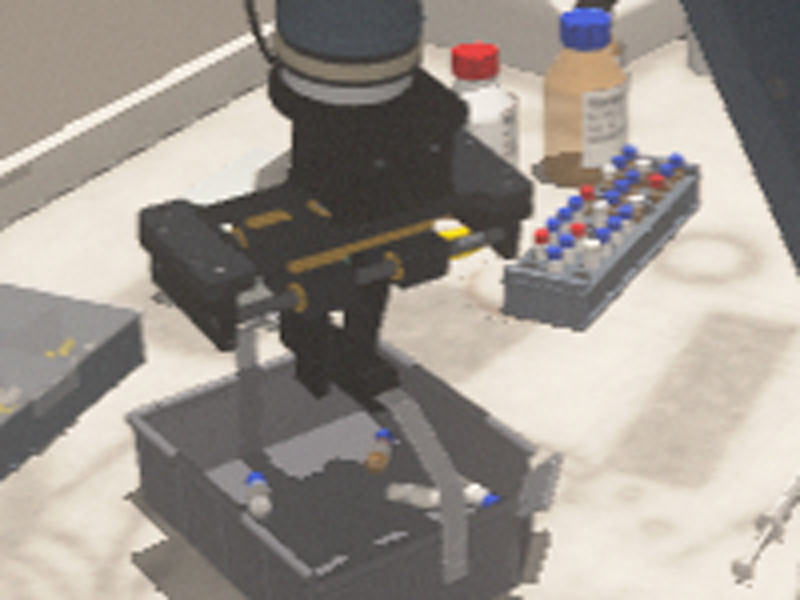

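View pics/w7.png

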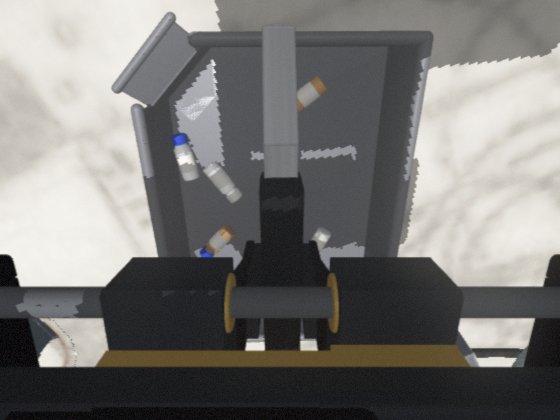

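Handle gripped (17.8 mm opening). I'll lift gently at first, then faster, yawing by +33° so the pouring corner faces the base.

```bash
python3 -m inch '{"dp":[[-8,0,0],[-15,0,0],[-20,0,0],[-25,0,0],[-25,0,0],[-25,0,0],[-25,0,0],[-25,0,0],[-20,0,0],[-10,0,0],[0,0,0]],"yaw":[0,0,0,0,0,0,0,0,0,0,0]}'
python3 - <<'E'
from h import *
st()
c=bot.capture("wrist");cv2.imwrite("pics/w8.png",c["color"][:,:,::-1])
c=bot.capture("scene");cv2.imwrite("pics/s8.png",c["color"][:,:,::-1])
E
```

```text
time_s: 12.73
position: [0.5602, -0.0557, 0.302]
tcp_rot: [[0.147, 0.391, 0.909], [-0.029, 0.92, -0.391], [-0.989, 0.032, 0.147]]
force: [0.7, -0.1, -3.3]
opening: 0.205
t 12.73 p [ 0.5602 -0.0557  0.302 ] q [-17.6  17.6  92.4   1.1  61.4 -84.9] F [ 0.7 -0.1 -3.3] op 17.8
[[0.147, 0.391, 0.909], [-0.029, 0.92, -0.391], [-0.989, 0.032, 0.147]] lean 8.6 az -11.0 yang 67.0
```

View pics/w8.png

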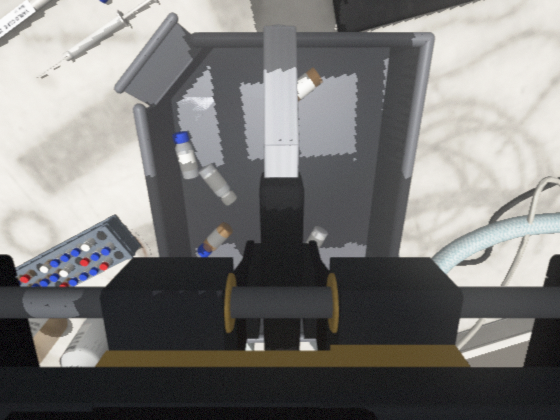

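View pics/s8.png

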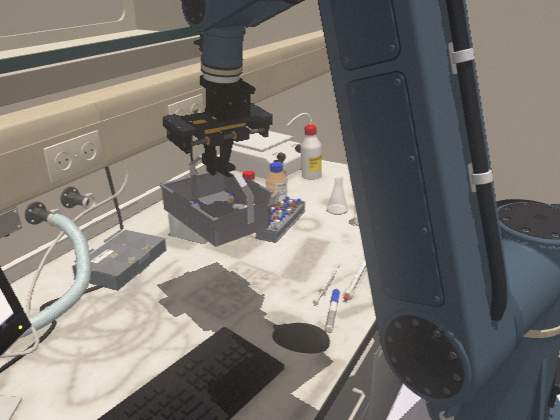

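The tote is lifted level with all five vials in it. I'll go on up while yawing, then push past the limit.

```bash
python3 -m inch '{"dp":[[-20,0,0],[-35,0,0],[-41,0,0],[-41,0,0],[-41,0,0],[-41,0,0],[-41,0,0],[-41,0,0],[-41,0,0],[-41,0,0],[-41,0,0],[-41,0,0],[-41,0,0],[-41,0,0],[-41,0,0],[-41,0,0]],"yaw":[3.3,3.3,3.3,3.3,3.3,3.3,3.3,3.3,3.3,3.3,0,0,0,0,0,0]}'
python3 - <<'E'
from h import *
st();R=bot.read_state()["tcp_rot"]
u=np.array([np.cos(np.radians(-10)),np.sin(np.radians(-10)),0])
print("radial out in tool",(R.T@u).round(3),"up",(R.T@[0,0,1]).round(3))
E
```

```text
time_s: 14.17
position: [0.4527, -0.0387, 0.8644]
tcp_rot: [[0.153, 0.822, 0.549], [-0.024, 0.558, -0.829], [-0.988, 0.113, 0.105]]
force: [1.1, -1.8, -3.0]
opening: 0.201
t 14.17 p [ 0.4527 -0.0387  0.8644] q [-20.2  12.2  12.9   3.1 146.1 -51.3] F [ 1.1 -1.8 -3. ] op 17.5
[[0.153, 0.822, 0.549], [-0.024, 0.558, -0.829], [-0.988, 0.113, 0.105]] lean 8.9 az -9.0 yang 34.2
radial out in tool [0.155 0.712 0.684] up [-0.988  0.113  0.105]
```

```bash
python3 -m inch '{"dp":[[-23,23,22],[-23,23,22],[-23,23,22],[-23,23,22],[-23,23,22]],"yaw":[0,0,0,0,0]}'
python3 -c "
from h import *
st()"
python3 -m inch '{"dp":[[4,29,27],[4,29,27],[4,29,27]],"yaw":[0,0,0]}'
python3 -c "
from h import *
st()
R=bot.read_state()['tcp_rot']
u=np.array([np.cos(np.radians(-6)),np.sin(np.radians(-6)),0])
print('radial out in tool',(R.T@u).round(3),'up',(R.T@[0,0,1]).round(3))"
```

```text
time_s: 14.58
position: [0.5072, -0.0542, 0.8574]
tcp_rot: [[0.247, 0.807, 0.536], [-0.037, 0.561, -0.827], [-0.968, 0.185, 0.169]]
force: [-0.4, -0.6, -3.4]
opening: 0.207
t 14.58 p [ 0.5072 -0.0542  0.8574] q [-20.4  14.2  12.7   4.5 138.9 -50.5] F [-0.4 -0.6 -3.4] op 18.0
[[0.247, 0.807, 0.536], [-0.037, 0.561, -0.827], [-0.968, 0.185, 0.169]] lean 14.5 az -8.6 yang 34.8
time_s: 14.83
position: [0.5904, -0.0688, 0.8202]
tcp_rot: [[0.286, 0.799, 0.529], [-0.043, 0.562, -0.826], [-0.957, 0.214, 0.195]]
force: [0.3, 0.1, -3.0]
opening: 0.205
t 14.83 p [ 0.5904 -0.0688  0.8202] q [-18.9  19.2  12.6   4.  131.5 -49.7] F [ 0.3  0.1 -3. ] op 17.9
[[0.286, 0.799, 0.529], [-0.043, 0.562, -0.826], [-0.957, 0.214, 0.195]] lean 16.8 az -8.5 yang 35.1
radial out in tool [0.289 0.736 0.613] up [-0.957  0.214  0.195]
```

```bash
cat >> h.py <<'E'
def tote():
    Rg=np.array([[0.145,.39,.909],[-.027,.92,-.391],[-.989,.032,.144]]);U,_,V=np.linalg.svd(Rg);Rg=U@V
    a=np.radians(-22.9);R0=np.array([[np.cos(a),-np.sin(a),0],[np.sin(a),np.cos(a),0],[0,0,1]])
    R=bot.read_state()["tcp_rot"]@Rg.T@R0
    d=R.T@[0,0,-1]
    print("tote tilt",np.degrees(np.arccos(-d[2])).round(1),"downhill dir in tote (want -135)",np.degrees(np.arctan2(d[1],d[0])).round(1))
    R=bot.read_state()['tcp_rot'];p=bot.read_state()['position']
    u=np.array([p[0],p[1],0]);u/=np.linalg.norm(u)
    print('out',(R.T@u).round(2),'up',(R.T@[0,0,1]).round(2))
E
python3 -m inch '{"dp":[[-29,18.5,16],[-29,18.5,16],[-29,18.5,16],[-29,18.5,16],[-29,18.5,16],[-29,18.5,16]],"yaw":[0,0,0,0,0,0]}'
python3 -c "
from h import *
st();tote()
c=bot.capture('wrist');cv2.imwrite('pics/w9.png',c['color'][:,:,::-1])
c=bot.capture('scene');cv2.imwrite('pics/s9.png',c['color'][:,:,::-1])"
```

```text
time_s: 15.33
position: [0.5696, -0.0652, 0.8655]
tcp_rot: [[0.404, 0.766, 0.501], [-0.058, 0.568, -0.821], [-0.913, 0.303, 0.273]]
force: [1.0, -0.1, -2.8]
opening: 0.203
t 15.33 p [ 0.5696 -0.0652  0.8655] q [-20.3  15.3  12.5   6.3 128.4 -49.3] F [ 1.  -0.1 -2.8] op 17.6
[[0.404, 0.766, 0.501], [-0.058, 0.568, -0.821], [-0.913, 0.303, 0.273]] lean 24.1 az -8.1 yang 36.5
tote tilt 17.8 downhill dir in tote (want -135) -117.1
out [0.41 0.7  0.59] up [-0.91  0.3   0.27]
```

View pics/w9.png

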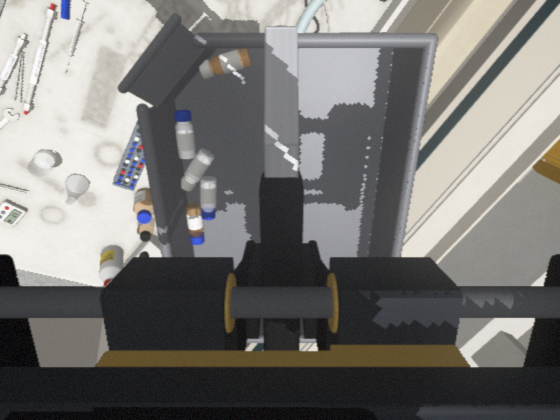

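View pics/s9.png

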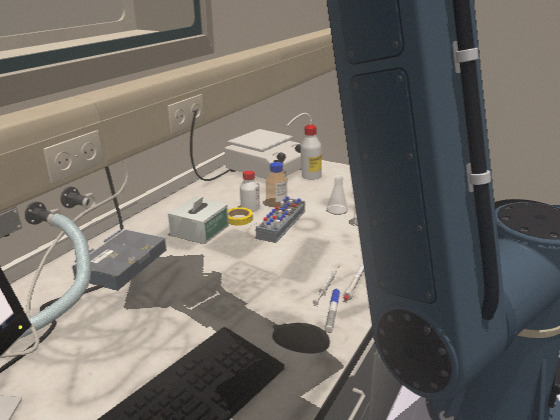

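The tilt is working: the vials have slid to the -y wall, with one already at the cut corner (225,62). I'll keep leaning and yaw back about 20° to centre the downhill direction on the corner.

```bash
python3 -m inch '{"dp":[[-27,21,18],[-27,21,18],[-27,21,18],[-27,20,20],[-27,20,20],[-27,19,21],[-27,19,21]],"yaw":[-3,-3,-3,-3,-3,-3,-3]}'
python3 -c "
from h import *
st();tote()
c=bot.capture('wrist');cv2.imwrite('pics/w10.png',c['color'][:,:,::-1])"
```

```text
time_s: 16.02
position: [0.5576, -0.0452, 0.9116]
tcp_rot: [[0.534, 0.501, 0.682], [-0.071, 0.83, -0.553], [-0.843, 0.247, 0.479]]
force: [0.8, 0.1, -3.2]
opening: 0.203
t 16.02 p [ 0.5576 -0.0452  0.9116] q [-19.5  11.8  12.5   7.7 123.4 -68.6] F [ 0.8  0.1 -3.2] op 17.6
[[0.534, 0.501, 0.682], [-0.071, 0.83, -0.553], [-0.843, 0.247, 0.479]] lean 32.6 az -7.6 yang 58.9
tote tilt 24.5 downhill dir in tote (want -135) -148.4
out [0.54 0.43 0.72] up [-0.84  0.25  0.48]
```

View pics/w10.png

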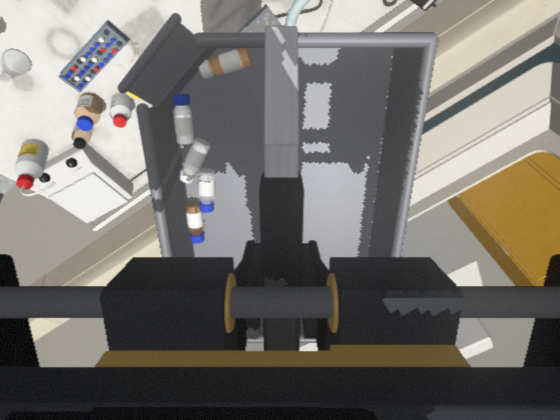

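```bash
python3 -m inch '{"dp":[[-21,14.5,26.5],[-21,14.5,26.5],[-21,14.5,26.5],[-21,14.5,26.5],[-21,15,28],[-20,15,29],[-20,15,29]],"yaw":[0,0,0,0,0,0,0]}'
python3 -c "
from h import *
st();tote()
c=bot.capture('wrist');cv2.imwrite('pics/w11.png',c['color'][:,:,::-1])"
```

```text
time_s: 16.65
position: [0.5608, -0.0493, 0.9533]
tcp_rot: [[0.657, 0.457, 0.6], [-0.082, 0.834, -0.545], [-0.749, 0.309, 0.586]]
force: [-0.8, -0.3, -3.8]
opening: 0.204
t 16.65 p [ 0.5608 -0.0493  0.9533] q [-21.4   9.6  12.5  10.6 116.9 -68.2] F [-0.8 -0.3 -3.8] op 17.8
[[0.657, 0.457, 0.6], [-0.082, 0.834, -0.545], [-0.749, 0.309, 0.586]] lean 41.5 az -7.1 yang 61.3
tote tilt 33.3 downhill dir in tote (want -135) -149.2
out [0.66 0.38 0.65] up [-0.75  0.31  0.59]
```

View pics/w11.png

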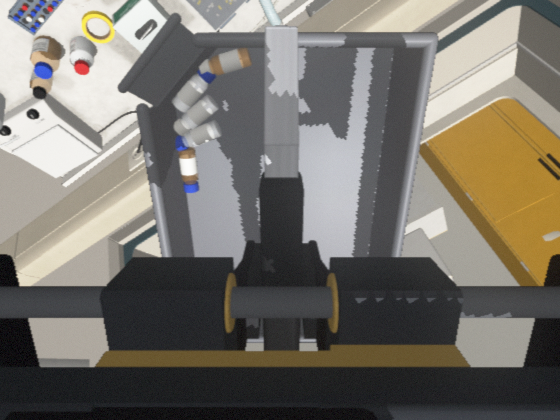

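Nearly all are gathered; one vial trails at (188,170). I'll tip a bit more and centre the downhill direction on the corner.

```bash
python3 -m inch '{"dp":[[-16,16,29],[-16,16,28],[-16,17,28],[-16,17,27],[0,0,0],[0,0,0],[0,0,0]],"yaw":[3,3,3,3,0,0,0]}'
python3 -c "
from h import *
st();tote()
c=bot.capture('wrist');cv2.imwrite('pics/w12.png',c['color'][:,:,::-1])"
```

```text
time_s: 17.28
position: [0.566, -0.056, 0.9756]
tcp_rot: [[0.718, 0.532, 0.448], [-0.088, 0.708, -0.7], [-0.69, 0.464, 0.556]]
force: [-0.2, -0.0, -3.4]
opening: 0.206
t 17.28 p [ 0.566  -0.056   0.9756] q [-23.    8.7  12.6  12.6 113.  -56.4] F [-0.2 -0.  -3.4] op 17.9
[[0.718, 0.532, 0.448], [-0.088, 0.708, -0.7], [-0.69, 0.464, 0.556]] lean 46.4 az -7.0 yang 53.1
tote tilt 39.0 downhill dir in tote (want -135) -135.8
out [0.72 0.46 0.51] up [-0.69  0.46  0.56]
```

View pics/w12.png

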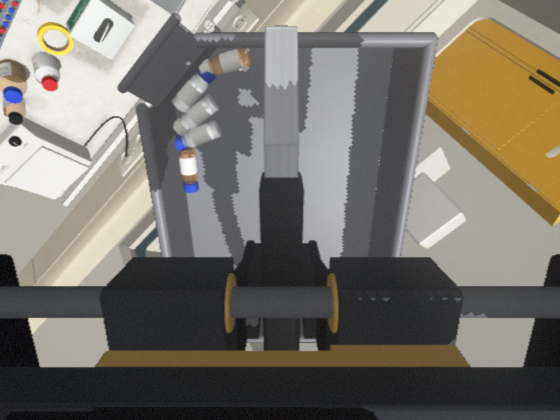

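```bash
cat >> h.py <<'E'
def tpose():
    Rg=np.array([[0.145,.39,.909],[-.027,.92,-.391],[-.989,.032,.144]]);U,_,V=np.linalg.svd(Rg);Rg=U@V
    a=np.radians(-22.9);R0=np.array([[np.cos(a),-np.sin(a),0],[np.sin(a),np.cos(a),0],[0,0,1]])
    s=bot.read_state();Rr=Rg.T@R0;tr=Rg.T@(np.array([.584,-.058,0])-np.array([.5888,-.0607,.1043]))
    return s["tcp_rot"]@Rr,s["tcp_rot"]@tr+s["position"]
def intote(c,u,v,z=.009):
    R,t=tpose();o=R.T@(c["pose"][:3,3]-t);d=R.T@c["pose"][:3,:3]@np.linalg.inv(c["intrinsics"])@[u,v,1.]
    return (o+d*(z-o[2])/d[2])*1000
E
python3 - <<'E'
from h import *
w=bot.capture("wrist")
for n,uv in dict(a=(226,62),b=(192,90),c=(197,114),d=(202,133),e=(188,168)).items():
    p=intote(w,*uv);print(n,p[:2].round(),"dist",np.hypot(p[0]+81,p[1]+56).round())
R,t=tpose()
for P in([-81,-56,3],[100,75,55],[-100,75,55],[-100,-41,55],[-66,-75,55]):print(P,proj(w,R@(np.array(P)/1000)+t).round())
zoom(w,110,10,180,200,"w13.png",3)
E
python3 -m inch '{"dp":[[0,0,0],[0,0,0],[0,0,0],[0,0,0],[0,0,0],[0,0,0],[0,0,0],[0,0,0]],"yaw":[-6,-6,-6,-6,-6,-6,0,0]}'
python3 -c "
from h import *
st();tote()
c=bot.capture('wrist');zoom(c,110,10,180,200,'w14.png',3)"
```

```text
a [-85. -34.] dist 23.0
b [-68. -57.] dist 13.0
c [-53. -55.] dist 28.0
d [-40. -53.] dist 41.0
e [-15. -65.] dist 66.0
[-81, -56, 3] [193.  68.]
[100, 75, 55] [383. 333.]
[-100, 75, 55] [432.  33.]
[-100, -41, 55] [198.  34.]
[-66, -75, 55] [140. 106.]
time_s: 18.05
position: [0.5663, -0.0559, 0.9756]
tcp_rot: [[0.719, 0.169, 0.675], [-0.088, 0.984, -0.154], [-0.69, 0.051, 0.722]]
force: [-0.3, 0.1, -3.1]
opening: 0.205
t 18.05 p [ 0.5663 -0.0559  0.9756] q [-23.    8.8  12.6  12.6 112.9 -92.2] F [-0.3  0.1 -3.1] op 17.8
[[0.719, 0.169, 0.675], [-0.088, 0.984, -0.154], [-0.69, 0.051, 0.722]] lean 46.4 az -7.0 yang 80.2
tote tilt 38.0 downhill dir in tote (want -135) -177.7
out [0.72 0.07 0.69] up [-0.69  0.05  0.72]
```

View pics/w13.png

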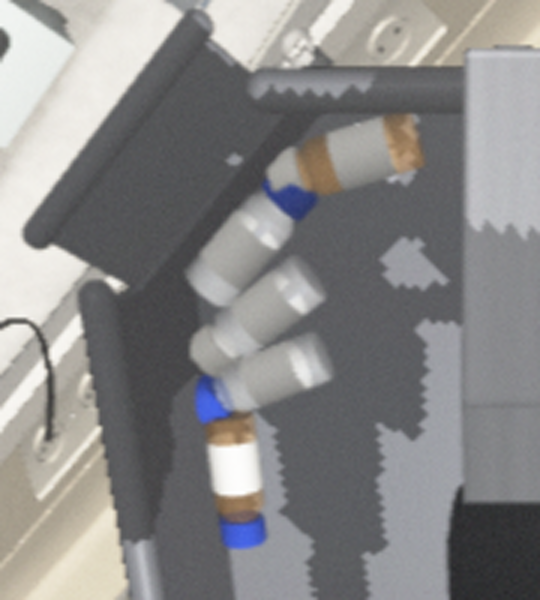

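View pics/w14.png

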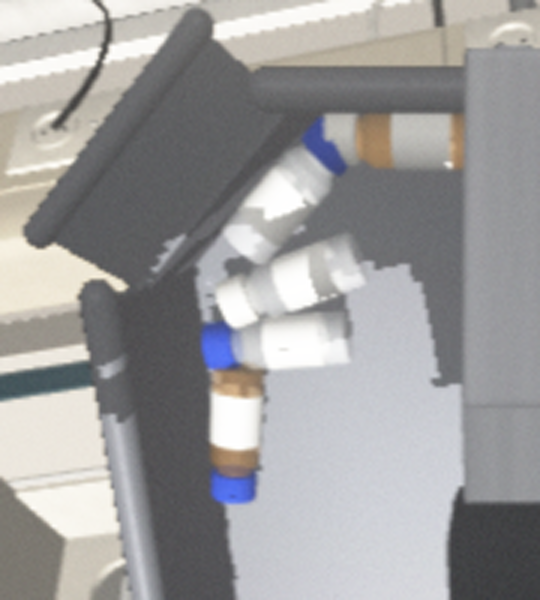

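Rocking moves the pack closer; the brown vial has come up from (245,540) to (235,500) in the crop. I'll hold briefly, then swing back.

```bash
python3 -m inch '{"dp":[[0,0,0],[0,0,0],[0,0,0],[0,0,0],[0,0,0],[0,0,0],[0,0,0],[0,0,0],[0,0,0]],"yaw":[-6,-6,0,0,0,6,6,0,0]}'
python3 -c "
from h import *
st();tote()
c=bot.capture('wrist');zoom(c,110,10,180,200,'w15.png',3)"
python3 -m inch '{"dp":[[0,0,0],[0,0,0],[0,0,0],[0,0,0],[0,0,0],[0,0,0],[0,0,0],[0,0,0],[0,0,0]],"yaw":[6.5,6.5,6.5,6.5,6.5,6.5,0,0,0]}'
python3 -c "
from h import *
st();tote()
c=bot.capture('wrist');zoom(c,110,10,180,200,'w16.png',3)"
```

```text
time_s: 18.85
position: [0.5661, -0.056, 0.9759]
tcp_rot: [[0.719, 0.167, 0.675], [-0.088, 0.985, -0.15], [-0.689, 0.048, 0.723]]
force: [0.9, -0.8, -3.9]
opening: 0.203
t 18.85 p [ 0.5661 -0.056   0.9759] q [-23.    8.7  12.5  12.6 112.9 -92.4] F [ 0.9 -0.8 -3.9] op 17.7
[[0.719, 0.167, 0.675], [-0.088, 0.985, -0.15], [-0.689, 0.048, 0.723]] lean 46.4 az -7.0 yang 80.4
tote tilt 38.1 downhill dir in tote (want -135) -178.0
out [0.72 0.07 0.69] up [-0.69  0.05  0.72]
time_s: 19.65
position: [0.5661, -0.056, 0.9759]
tcp_rot: [[0.719, 0.554, 0.42], [-0.088, 0.672, -0.735], [-0.689, 0.491, 0.532]]
force: [0.3, -0.8, -4.7]
opening: 0.204
t 19.65 p [ 0.5661 -0.056   0.9759] q [-23.    8.7  12.5  12.6 112.9 -53.5] F [ 0.3 -0.8 -4.7] op 17.8
[[0.719, 0.554, 0.42], [-0.088, 0.672, -0.735], [-0.689, 0.491, 0.532]] lean 46.4 az -7.0 yang 50.5
tote tilt 39.3 downhill dir in tote (want -135) -132.6
out [0.72 0.48 0.49] up [-0.69  0.49  0.53]
```

View pics/w15.png

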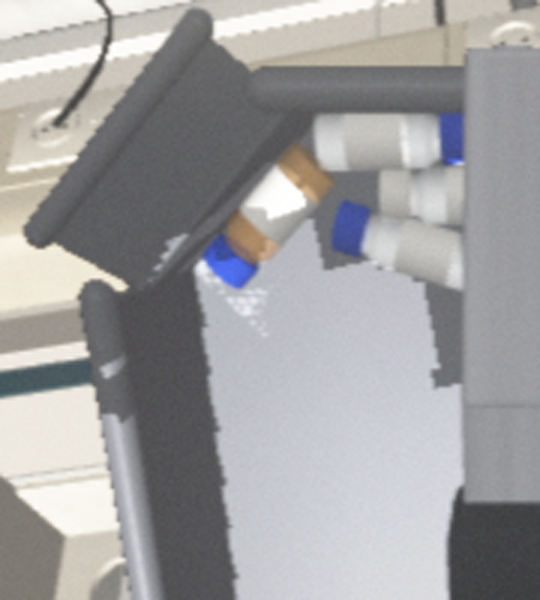

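View pics/w16.png

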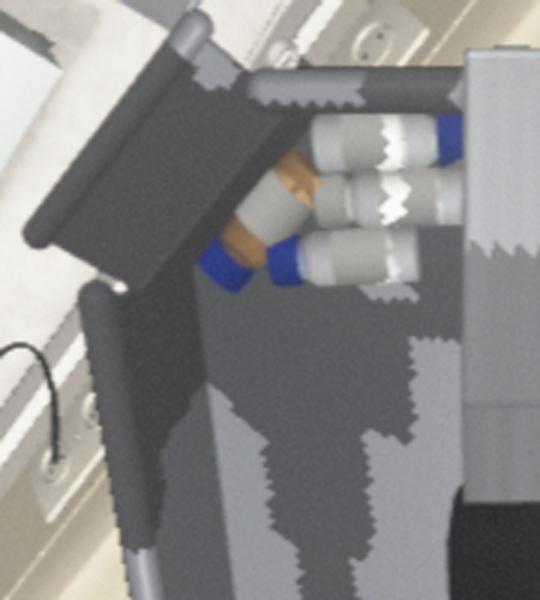

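Four are now packed at the corner; the fifth slid along the -x wall behind the handle. I'll rock the other way towards -y to bring it in.

```bash
python3 -c "
from h import *
c=bot.capture('wrist');cv2.imwrite('pics/w17.png',c['color'][:,:,::-1])"
python3 -m inch '{"dp":[[0,0,0],[0,0,0],[0,0,0],[0,0,0],[0,0,0],[0,0,0]],"yaw":[5,5,5,5,0,0]}'
python3 -c "
from h import *
st();tote()
c=bot.capture('wrist');cv2.imwrite('pics/w18.png',c['color'][:,:,::-1])"
```

```text
time_s: 20.25
position: [0.5661, -0.056, 0.9759]
tcp_rot: [[0.719, 0.664, 0.206], [-0.088, 0.38, -0.921], [-0.689, 0.644, 0.332]]
force: [-0.1, 0.0, -2.9]
opening: 0.2
t 20.25 p [ 0.5661 -0.056   0.9759] q [-23.    8.7  12.5  12.6 112.9 -33.5] F [-0.1  0.  -2.9] op 17.4
[[0.719, 0.664, 0.206], [-0.088, 0.38, -0.921], [-0.689, 0.644, 0.332]] lean 46.4 az -7.0 yang 29.8
tote tilt 41.4 downhill dir in tote (want -135) -110.4
out [0.72 0.62 0.3 ] up [-0.69  0.64  0.33]
```

View pics/w17.png

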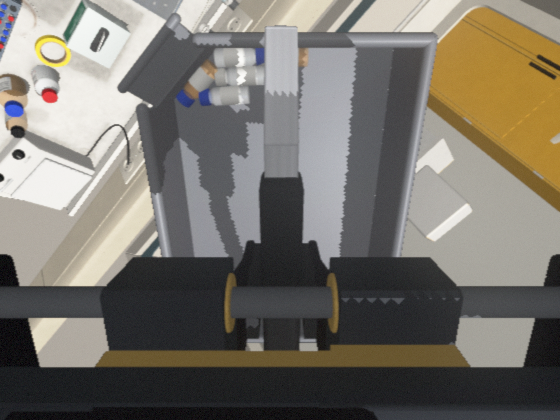

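View pics/w18.png

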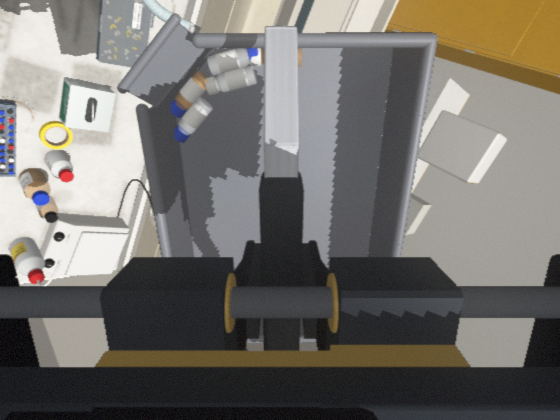

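The fifth (brown) peeks out behind the handle at (300,57) and is queued on the -x wall. The pack is compacting towards -y, so I'll go a bit further that way and then come back to the corner.

```bash
python3 -m inch '{"dp":[[0,0,0],[0,0,0],[0,0,0],[0,0,0],[0,0,0],[0,0,0]],"yaw":[5,5,0,0,0,0]}'
python3 -c "
from h import *
tote()
c=bot.capture('wrist');zoom(c,110,10,230,200,'w19.png',3)"
python3 -m inch '{"dp":[[0,0,0],[0,0,0],[0,0,0],[0,0,0],[0,0,0],[0,0,0],[0,0,0],[0,0,0]],"yaw":[-6,-6,-6,-6,-6,0,0,0]}'
python3 -c "
from h import *
st();tote()
c=bot.capture('wrist');zoom(c,110,10,230,200,'w20.png',3)"
```

```text
time_s: 20.8
position: [0.5661, -0.056, 0.9759]
tcp_rot: [[0.719, 0.69, 0.086], [-0.088, 0.214, -0.973], [-0.689, 0.692, 0.214]]
force: [0.9, -0.6, -3.5]
opening: 0.202
tote tilt 42.7 downhill dir in tote (want -135) -99.7
out [0.72 0.67 0.18] up [-0.69  0.69  0.21]
time_s: 21.52
position: [0.5661, -0.056, 0.9759]
tcp_rot: [[0.719, 0.556, 0.417], [-0.088, 0.669, -0.738], [-0.689, 0.494, 0.53]]
force: [0.0, 0.5, -3.1]
opening: 0.203
t 21.52 p [ 0.5661 -0.056   0.9759] q [-23.    8.7  12.5  12.6 112.9 -53.3] F [ 0.   0.5 -3.1] op 17.7
[[0.719, 0.556, 0.417], [-0.088, 0.669, -0.738], [-0.689, 0.494, 0.53]] lean 46.4 az -7.0 yang 50.3
tote tilt 39.3 downhill dir in tote (want -135) -132.2
out [0.72 0.49 0.49] up [-0.69  0.49  0.53]
```

View pics/w19.png

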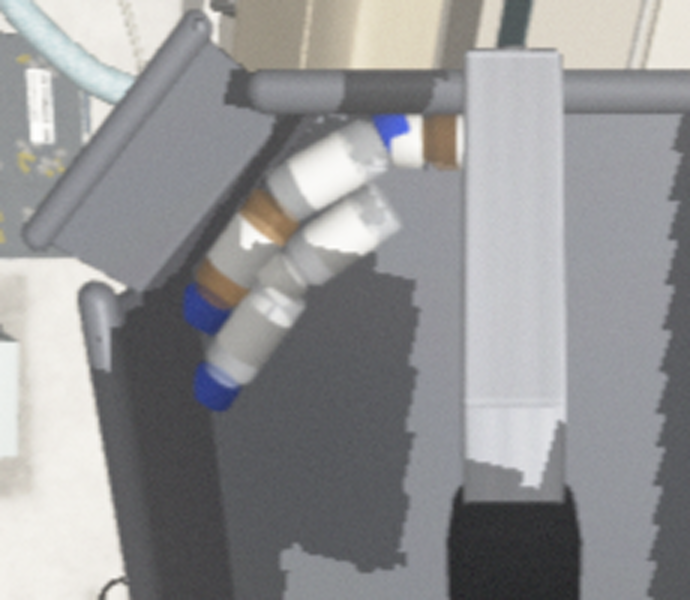

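View pics/w20.png

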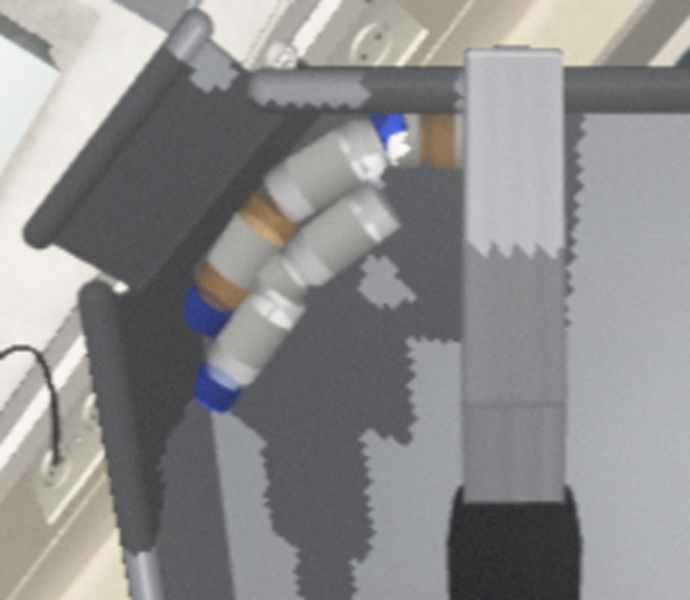

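The vials are now compact: two rows of two along the cut wall, with the fifth right behind at crop (440,140). I'll measure.

Run:
```python
from h import *
w=bot.capture("wrist")
for n,uv in dict(a=(233,248),b=(332,168),c=(325,242),d=(252,340),e=(450,140)).items():
    p=intote(w,110+uv[0]/3,10+uv[1]/3);print(n,p[:2].round(),"dist",np.hypot(p[0]+81,p[1]+56).round())
s=bot.capture("top");cv2.imwrite("pics/t20.png",s["color"][:,:,::-1])
```

```text
a [-67. -60.] dist 15.0
b [-83. -37.] dist 19.0
c [-68. -40.] dist 21.0
d [-47. -58.] dist 34.0
e [-88. -12.] dist 45.0
```

View pics/t20.png

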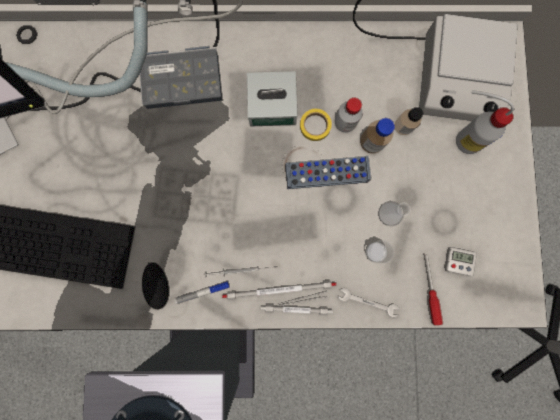

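Vial centres are 15–45 mm from the pouring-corner point. The rim corners appear where a no-slip grasp predicts, and the beaker and flask are unmoved. Joint 3 is sitting on its range limit, so I'll back off gently before handing in.

```bash
python3 -m inch '{"dp":[[4,-3,-3],[9,-6.5,-7],[12,-9,-9],[12,-9,-9],[12,-9,-9],[9,-6.5,-7],[4,-3,-3],[0,0,0],[0,0,0],[0,0,0],[0,0,0],[0,0,0]],"yaw":[0,0,0,0,0,0,0,0,0,0,0,0]}'
python3 -c "
from h import *
st();tote()
c=bot.capture('wrist');cv2.imwrite('pics/w21.png',c['color'][:,:,::-1])
print(bot.read_state()['qvel'].round(2))"
```

```text
time_s: 22.67
position: [0.5656, -0.0577, 0.8865]
tcp_rot: [[0.72, 0.554, 0.418], [-0.089, 0.67, -0.737], [-0.688, 0.494, 0.532]]
force: [0.4, 0.1, -2.6]
opening: 0.206
t 22.67 p [ 0.5656 -0.0577  0.8865] q [-23.3  -0.2  40.1  11.8  94.6 -57.6] F [ 0.4  0.1 -2.6] op 17.9
[[0.72, 0.554, 0.418], [-0.089, 0.67, -0.737], [-0.688, 0.494, 0.532]] lean 46.5 az -7.0 yang 50.4
tote tilt 39.4 downhill dir in tote (want -135) -132.4
out [0.73 0.48 0.49] up [-0.69  0.49  0.53]
[-0.   -0.03  0.42 -0.07 -0.01 -0.06]
```

View pics/w21.png

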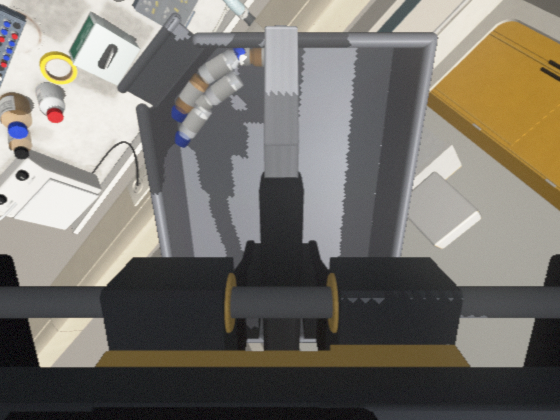

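The picture shows all five vials still packed at the corner, between (180,140) and (258,57), with the tote held steady at 39°. The arm is at rest and clear of its joint limits, so I'm handing in.

```bash
python3 -c "
from h import *
print(bot.hand_in())"
```

```text
the job is handed in; nothing more can be done
None
```

I put the standing vial in the tote with the other four, lifted the tote by its bow handle, and tipped it until all five vials gathered in the pouring corner. I handed in at about 22.7 s, still holding it.

The moves can't tilt the tool directly, so I leaned it by pushing the arm past its reach limit. I then chose the low corner by turning about the tool axis, and rocked the tote so the last vials slid in.

Last checks:
- **Tilt:** about 39°, with the downhill direction at -132° in the tote's frame (the corner is at -135°). Both come from the arm's pose at the grasp; the rim showed no slip in the wrist view.
- **Vials:** all five are in view. Their middles are about 15, 19, 21, 34 and 45 mm from the pouring-corner point. The 45 mm one is queued on the -x wall, partly behind the handle strap. I measured these just before backing the arm down 90 mm, and the pack looked the same afterwards.
- **Hold:** grip steady at 17.9 mm, TCP at z = 0.89 m, wrist force about 3 N.
- **Bystanders:** the top view, also taken just before that move, shows the beaker and the flask where they started.

Joint 3 sat at its range limit (readings down to 12.5° against 12.49°) during the tipping. I moved it to 40° before handing in.

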